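Fit the right battery pack into the opened instrument

ROBOT

A 6-joint arm with a two-finger parallel gripper is mounted at the origin on the work surface. World frame = base frame: x ahead of the robot, y to its left, z up, the work surface at z = 0. Lengths are in mm, angles in rad, forces in N, time in s.
With the tool pointing down it reaches from about 350 to 975 mm from the base axis. Payload 7.1 kg.
Tool frame: the origin (TCP) lies midway between the tips of the shut fingers; the grasp point (between the pads) lies 19 mm behind it; z points along the fingers, y is the line along which they close (so a half turn about z gives the same grasp; the last joint's range is limited). The gripper opens to 88 mm and grips with 3 to 60 N. Pads are 20 mm wide; open, the fingers measure 115 mm over their backs; the gripper's body (75 mm by 178 mm) begins 61 mm behind the grasp point.
Start: joints at [1.121, 0.423, 1.63, -0, 1.089, -0.019], TCP at [260.966, 567.892, 222.675] pointing down, gripper open.
Joint ranges: [-3, 3], [-0.9, 2.11], [0.09, 2.58], [-1.31, 4.45], [0.11, 2.69], [-2.54, 2.54]. Speed limits (rad/s): [2.39, 2.39, 3.01, 3.14, 3.14, 3.14].

INTERFACE

Orientations are given as a rotation vector (axis times angle).
In Python, from workcell import ctrl gives the robot as it stands.
- The arm moves only by the shell command python3 -m pendant 'ROWS'. ROWS is a JSON object of lists of equal length, an entry for each row: "grip": the opening, from -1 (shut) to 1 (fully open); "linear": the shift along the tool's x, y, z in mm, a list of three; "angular": the turn, a rotation vector about the tool's x, y, z in rad, a list of three. In form: {"grip": [grip, ...], "linear": [[tx, ty, tz], ...], "angular": [[ax, ay, az], ...]}. A call has 1 to 12 rows; each row shifts and turns the commanded pose from where the row before left it, along the tool's axes as they then stand; what a row does not reach is not made up. A row lasts 1/12 s, in which the tool goes at most 41.7 mm and 7.16 degrees, less where a joint would pass 70% of its speed; a pose out of reach is approached as far as the arm can. A call with a gripper value outside its range is refused whole. The fingers move at their own pace and stop on an object; the grip force is fixed at half the most. Time passes only in rows, so rows that do not move let the fingers close. It gives the time, the measured TCP pose, the force, the opening and the grip force at its end, in the units of the state.
- ctrl.get_obs(): the state, without advancing time (a new reading comes with each control period).
- ctrl.get_image(name): name is "side" or "top"; returns the picture (480x640x3 uint8, red, green, blue); there is no depth.
- ctrl.camera_params(name): a dict with "vfov" (degrees; the focal length in pixels is half the picture's height over the tangent of half this angle, whatever the lens; pixels are square), "cx", "cy" (the principal point, pixels), "R" (3x3) and "t" (3): a world point X has camera coordinates R X + t. Camera axes: x right, y down, z forward; pixel columns grow to the right and rows downward; lengths in mm; the calibration is good to about 2 mm. A picture is of the moment at which its call begins. camera_params takes no time and is no camera call.
- ctrl.close_job(): hands the job in; it is judged then, once.
The state is a dict: "t": time; "qpos": joint angles; "qvel": joint speeds; "joint_torque": joint torques, N m; "ee_pos": TCP position; "orientation": TCP orientation; "ft_force": force on the tool from outside, world axes, zero at the start; "moment": the same for the moment, N m; "width": finger opening in mm; "grasp_force": force on a finger pad.
Only numpy, scipy, OpenCV 4.12 (cv2) and the standard library are available. Lean on these libraries where they do the work, as an engineer would, in place of code of your own. Each camera call takes 0.05 s, during which the arm holds its last target. There are 200 camera calls.

TASK

Of the three look-alike battery packs, take the one whose length is right for the empty bay of the instrument on the grey mat, and fit it there: one end in against the spring contact, then the other end pressed down so that the pack lies flat and flush with the housing, held by the spring. Do not push hard on the open instrument, and leave the other packs and the things lying around where they are.

Things in the scene. Friction and masses are not known exactly. Their poses are not given: they have to be found in the camera images.
- mat: Thin grey rubber mat, 280 x 240 mm, flat on the green bench (1 mm, nothing can catch on it). Origin: its centre on the bench. The instrument to be served stands on it, its origin within about 20 mm of the mat's origin; the other one is more than 200 mm away.
- unit_a: Instrument fixed to the bench face down, open grey housing 200 (x) x 150 (y) x 30 mm high. Origin: centre of its underside; x along the battery bay, its +x end towards the robot, z up. In its opening sits a darker bay frame that takes the 102 mm pack: see its bay point. For x -45 to +45 the housing's sides are cut away to the bay floor as finger room. Served only if on the mat.
- unit_b: Instrument fixed to the bench face down, open grey housing 200 (x) x 150 (y) x 30 mm high. Origin: centre of its underside; x along the battery bay, its +x end towards the robot, z up. In its opening sits a darker bay frame that takes the 114 mm pack: see its bay point. For x -45 to +45 the housing's sides are cut away to the bay floor as finger room. Served only if on the mat.
- bay_a (a point): Middle of the bay floor of unit_a, 10 mm above the bench, axes as the unit's. Bay frame: end walls at x = +51 and -59, 56 wide, walls 20 high with 8 mm long side guides in the corners. BUT the whole frame, contact too, is screwed down up to 12 mm off along x, either way, not reported: see or feel it. A fitted pack lies flat on the floor against the +x wall.
- bay_b (a point): Middle of the bay floor of unit_b, 10 mm above the bench, axes as the unit's. Bay frame: end walls at x = +57 and -65, 56 wide, walls 20 high with 8 mm long side guides in the corners. BUT the whole frame, contact too, is screwed down up to 12 mm off along x, either way, not reported: see or feel it. A fitted pack lies flat on the floor against the +x wall.
- contact_a (a point): Spring contact in unit_a's -x end wall: white, 3 brass strips, 30 wide, 2 to 9 mm above the floor. Free face 47 mm before the bay point (frame in the middle), 12 mm out of the wall. Gives 11.5 mm at 1.5 N/mm, only along x; 4 mm with the pack fitted. It blocks a pack lowered level: put the -x end in low, +x end 15-20 degrees up, push to some 10 N, tip down.
- contact_b (a point): Spring contact in unit_b's -x end wall: white, 3 brass strips, 30 wide, 2 to 9 mm above the floor. Free face 53 mm before the bay point (frame in the middle), 12 mm out of the wall. Gives 11.5 mm at 1.5 N/mm, only along x; 4 mm with the pack fitted. It blocks a pack lowered level: put the -x end in low, +x end 15-20 degrees up, push to some 10 N, tip down.
- pack_90: Battery pack, a plain dark flat block with a grey band, 90 long (x) x 50 wide (y) x 20 mm thick, about 150 g, both ends and both faces alike. Loose, lying flat on the bench. Origin: centre of its underside, z up. Fits neither instrument.
- pack_102: Battery pack, a plain dark flat block with a grey band, 102 long (x) x 50 wide (y) x 20 mm thick, about 170 g, both ends and both faces alike. Loose, lying flat on the bench. Origin: centre of its underside, z up.
- pack_114: Battery pack, a plain dark flat block with a grey band, 114 long (x) x 50 wide (y) x 20 mm thick, about 190 g, both ends and both faces alike. Loose, lying flat on the bench. Origin: centre of its underside, z up.
- screwdriver: Bystander: screwdriver about 170 mm long lying beyond the work. Leave alone.
- cover: Bystander: the battery cover, a grey plate 70 x 130 x 6 mm with a 3 mm rib. Leave alone.
- suction: Bystander: black suction lifter standing on its cup, 56 mm across, 50 mm high. Leave alone.
Mind the look-alikes: they are no part of the job. Leave any pink look-alike of the pack_102 alone.

How it is judged:
By the outcome, as a careful person would: the job done as asked, in the order asked, and still so for the second after the job is handed in, with the robot touching nothing.
It also fails if it takes over 51 s, if anything falls off the work surface, if the arm or the gripper's body presses on something with over 40 N, if the wrist force passes 120 N, or if a joint passes its speed limit or range.

## Working session

There is one attempt and no reset: what is moved stays moved. The work goes in short steps, Python scripts to look and compute and a shell command to move; the robot and the scene stay as the last step left them, time stands still between calls to the robot, and variables do not carry over. Pictures are saved under pics/ and viewed, at most 10 in all, crops included, and the job is handed in when it is done.

```bash
mkdir -p pics; cat > h.py <<'E'
import numpy as np, cv2
from workcell import ctrl
def snap(n,f):
    im=ctrl.get_image(n); cv2.imwrite(f'pics/{f}.png',im[:,:,::-1]); return im
def proj(n,X):
    p=ctrl.camera_params(n); f=240/np.tan(np.radians(p['vfov'])/2)
    c=np.atleast_2d(X)@np.array(p['R']).T+np.array(p['t']); return np.c_[p['cx']+f*c[:,0]/c[:,2],p['cy']+f*c[:,1]/c[:,2]]
def back(n,uv,z):
    p=ctrl.camera_params(n); f=240/np.tan(np.radians(p['vfov'])/2); R=np.array(p['R']);t=np.array(p['t'])
    uv=np.atleast_2d(uv).astype(float); d=np.c_[(uv[:,0]-p['cx'])/f,(uv[:,1]-p['cy'])/f,np.ones(len(uv))]@R
    o=-R.T@t; return o+d*((z-o[2])/d[:,2])[:,None]
E
python3 - <<'E'
from h import *
for n in('top','side'): snap(n,n+'0'); print(n,ctrl.camera_params(n))
print(ctrl.get_obs())
E
```

```text
top {'vfov': 47.88881213576879, 'cx': 318.1410486653025, 'cy': 232.8731756040717, 'R': array([[ 0.02553058, -0.99962011, -0.01038406],
       [-0.98966199, -0.02380708, -0.14142972],
       [ 0.14112878,  0.01388749, -0.98989384]]), 't': array([  39.14367084,  606.59745955, 1398.50025693])}
side {'vfov': 54.11681709262853, 'cx': 318.45937899743654, 'cy': 248.51853671324554, 'R': array([[ 0.90962905, -0.41542037, -0.00095294],
       [-0.32626474, -0.71298489, -0.62064794],
       [ 0.25715037,  0.56487031, -0.78408878]]), 't': array([-562.36152222,  266.46391302,  924.85810712])}
{'t': 0.1, 'qpos': array([ 1.12102086e+00,  4.23769717e-01,  1.63058722e+00, -1.87603517e-05,
        1.08860766e+00, -1.89682456e-02]), 'qvel': array([-0.00071884, -0.00279263, -0.00328086,  0.0006256 ,  0.00131185,
       -0.00072663]), 'joint_torque': array([-5.76994389e-04, -5.45616245e+01, -2.74324787e+01,  6.44065370e-02,
        1.89394358e-02, -1.84132483e-05]), 'ee_pos': array([260.75139243, 567.46538177, 221.9864841 ]), 'orientation': array([-6.71411291e-01, -3.06869787e+00,  2.10197600e-03]), 'ft_force': array([0.0658045 , 0.03676731, 0.70126663]), 'moment': array([ 0.052971  , -0.01510085,  0.01023139]), 'grasp_force': 0.0, 'width': 87.76092124614928}
```

View pics/top0.png

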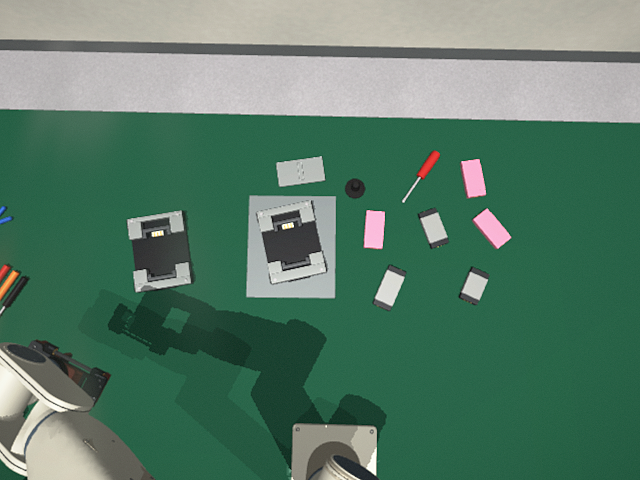

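View pics/side0.png

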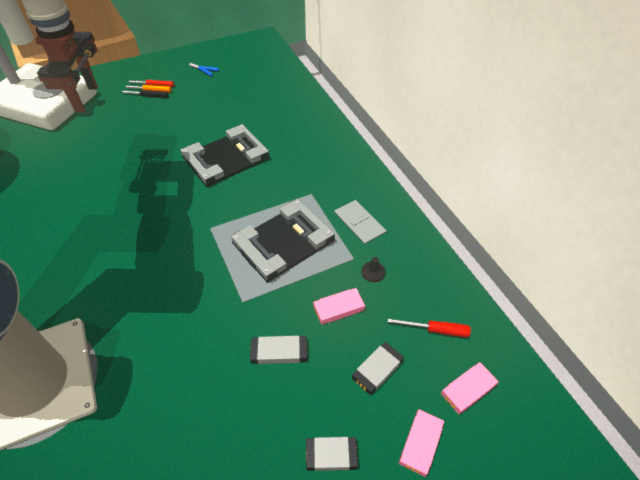

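The top view shows the served instrument on the mat at (291,242) and the other at (160,250). The dark packs are at (433,228), (390,288) and (475,285), and the pink look-alikes at (374,229), (473,178) and (491,228). I'll enlarge the unit and the packs.

```bash
python3 - <<'E'
from h import *
im=cv2.imread('pics/top0.png')
for n,(x,y,w,h,s) in {'cu':(245,193,95,105,5.6),'cp':(365,200,135,115,5)}.items():
    cv2.imwrite(f'pics/{n}.png',cv2.resize(im[y:y+h,x:x+w],None,fx=s,fy=s,interpolation=cv2.INTER_CUBIC))
E
```

```text
(no output)
```

View pics/cu.png

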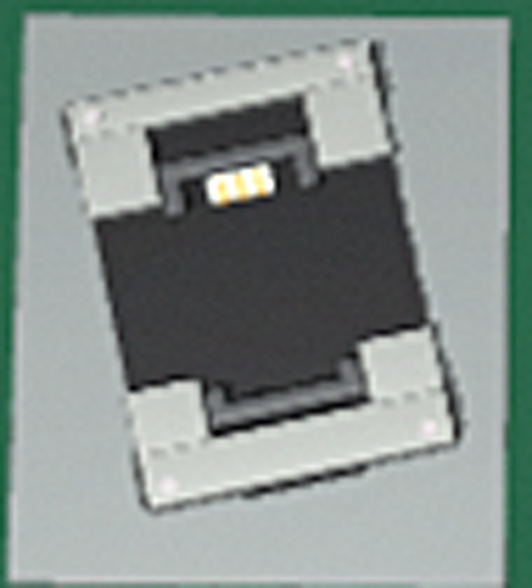

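View pics/cp.png

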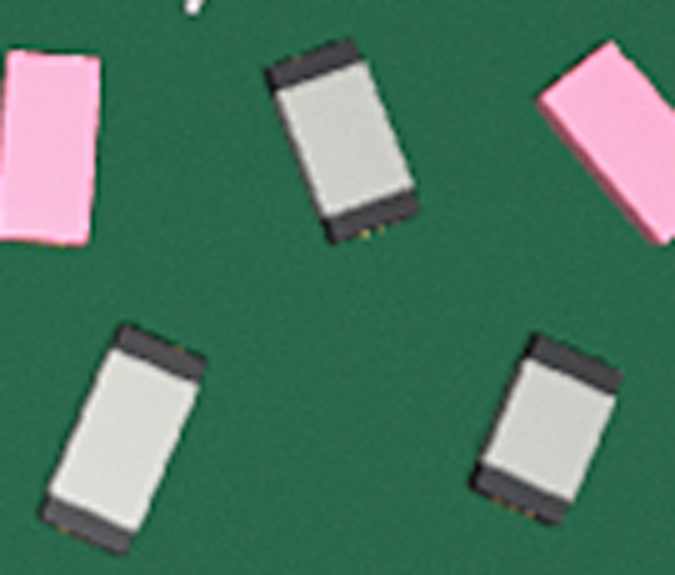

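```bash
python3 - <<'E'
from h import *
U=lambda L:[(245+(a+.5)/5.6-.5,193+(b+.5)/5.6-.5) for a,b in L]
P=lambda L:[(365+(a+.5)/5-.5,200+(b+.5)/5-.5) for a,b in L]
mat=back('top',U([(22,15),(512,18),(502,585),(8,583)]),1);print('mat',mat.mean(0).round(1))
h=back('top',U([(67,107),(377,46),(457,425),(150,500)]),30)   # -x left(+y?), ...
print(h.round(1));c=h.mean(0);print('unit',c, [np.linalg.norm(h[i]-h[(i+1)%4]).round(1) for i in range(4)])
x=(h[2]+h[3]-h[0]-h[1])[:2]; x/=np.linalg.norm(x); 
y=(h[0]-h[1]+h[3]-h[2])[:2];y/=np.linalg.norm(y)
print('xaxis',np.degrees(np.arctan2(x[1],x[0])),'from y',np.degrees(np.arctan2(-y[0],y[1])))
yy=np.array([-x[1],x[0]])
for n,L,z in [('-wall inner',[(185,177),(300,152)],30),('-wall outer',[(163,168),(305,140)],30),('+wall inner',[(222,407),(345,381)],30),('+outer',[(212,431),(362,401)],30),('contact top edge',[(208,205),(272,193)],19),('guides',[(208,395),(355,362)],30),('+wall floor',[(222,400),(345,375)],10)]:
    q=back('top',U(L),z)[:,:2]-c[:2]; print(n,(q@x).round(1),(q@yy).round(1))
for n,L in [('M',[(268,68),(352,39),(418,205),(330,235)]),('L',[(122,323),(207,360),(130,545),(42,510)]),('R',[(535,334),(620,375),(562,514),(475,480)])]:
    q=back('top',P(L),20); s=[np.linalg.norm(q[i]-q[(i+1)%4]).round(1) for i in range(4)]
    d=(q[2]+q[3]-q[0]-q[1]); print(n,q.mean(0).round(1),s,np.degrees(np.arctan2(d[1],d[0])))
E
```

```text
mat [574.7 127.7   1. ]
[[661.3 222.8  30. ]
 [694.9  73.5  30. ]
 [511.9  30.4  30. ]
 [472.7 175.4  30. ]]
unit [585.20717188 125.5282819   30.        ] [np.float64(153.0), np.float64(187.9), np.float64(150.2), np.float64(194.5)]
xaxis -166.31528421911355 from y 13.907027321520971
-wall inner [-51.1 -51.2] [-27.5  29.2]
-wall outer [-57.7 -56.5] [-37.   32.8]
+wall inner [61.5 61.8] [-32.6  27.3]
+outer [71.7 72.9] [-39.6  33.2]
contact top edge [-37.2 -36.3] [-19.9  11.6]
guides [54.4 53.9] [-38.   33.9]
+wall floor [56.2 57. ] [-33.   27.7]
M [ 632.7 -256.2   20. ] [np.float64(48.8), np.float64(96.9), np.float64(50.6), np.float64(96.6)] -159.3020339580875
L [ 469.  -140.1   20. ] [np.float64(49.3), np.float64(107.2), np.float64(49.9), np.float64(109.1)] 157.6208870485071
R [ 479.2 -365.2   20. ] [np.float64(49.6), np.float64(81.2), np.float64(48.8), np.float64(85.2)] 156.99627544349212
```

```bash
cat > fit.py <<'E'
from h import *
from scipy.optimize import least_squares
def mom(pts):
    m=cv2.moments(pts.astype(np.float32).reshape(-1,1,2)); a=m['m00']
    return np.array([np.sqrt(a),m['m10']/a,m['m01']/a]+[v/np.sqrt(a) for v in (m['mu20']/a,m['mu11']/a,m['mu02']/a)])
def corners(p,W,H):
    x,y,a,L=p; c,s=np.cos(a),np.sin(a)
    return np.array([[x+c*i*L/2-s*j*W/2,y+s*i*L/2+c*j*W/2,z] for i in(-1,1) for j in(-1,1) for z in(0,H)])
def blob(n,im,uv):
    hsv=cv2.cvtColor(im,cv2.COLOR_RGB2HSV); m=(~((hsv[...,0]>55)&(hsv[...,0]<100)&(hsv[...,1]>90))).astype(np.uint8)
    k=cv2.connectedComponents(m,connectivity=4)[1]; l=k[uv[1],uv[0]]
    s=4; big=cv2.resize((k==l).astype(np.float32),None,fx=s,fy=s,interpolation=cv2.INTER_LINEAR)
    cs,_=cv2.findContours((big>.5).astype(np.uint8),cv2.RETR_EXTERNAL,cv2.CHAIN_APPROX_NONE)
    c=max(cs,key=cv2.contourArea).reshape(-1,2); return cv2.convexHull(((c+.5)/s-.5).astype(np.float32)).reshape(-1,2)
def fit(n,im,uv,p0,W,H):
    o=mom(blob(n,im,uv))
    f=lambda p: mom(cv2.convexHull(proj(n,corners([p[0],p[1],p[2]/100,p[3]],p[4],H)).astype(np.float32)).reshape(-1,2))-o
    r=least_squares(f,[p0[0],p0[1],p0[2]*100,p0[3],W],diff_step=1e-4); q=r.x; q[2]=np.degrees(q[2]/100); return q.round(1),np.abs(r.fun).max().round(2)
E
python3 - <<'E'
from fit import *
for n in('top','side'):
    im=cv2.imread(f'pics/{n}0.png')[:,:,::-1]
    for nm,uvt,uvs,p0,W,H in [('mat',(255,280),(240,270),(575,128,0,280),240,1),('M',(433,228),(378,368),(633,-256,.36,100),50,20),('L',(390,288),(280,350),(469,-140,-.39,110),50,20),('R',(475,285),(332,454),(479,-365,-.4,86),50,20)]:
        try: print(n,nm,*fit(n,im,uvt if n=='top' else uvs,p0,W,H))
        except Exception as e: print(n,nm,e)
E
```

```text
top mat [574.  128.4   2.2 283.9 243.5] 0.01
top M [ 631.2 -258.2   20.1  102.4   53.3] 0.04
top L [ 466.3 -139.5  -22.7  113.6   53.9] 0.03
top R [ 476.7 -366.4  -24.1   89.8   52.6] 0.03
side mat [574.1 130.4   0.8 282.8 244.1] 0.01
side M [ 631.  -255.1   21.2   99.    51.9] 0.02
side L [ 467.  -136.6  -23.1  113.6   52.3] 0.05
side R [ 477.  -363.2  -23.7   89.1   50.8] 0.05
```

```bash
cat > rect.py <<'E'
from h import *
def rect(n,im,c,yaw,z,s=2.3,hx=115,hy=85):  # rows: unit x from -hx (top) to +hx ; cols: unit y from +hy... 
    X=np.arange(-hx,hx,1/s); Y=np.arange(-hy,hy,1/s); gx,gy=np.meshgrid(X,Y,indexing='ij'); co,si=np.cos(yaw),np.sin(yaw)
    P=np.c_[(c[0]+co*gx-si*gy).ravel(),(c[1]+si*gx+co*gy).ravel(),np.full(gx.size,z)]
    uv=proj(n,P).astype(np.float32).reshape(*gx.shape,2)
    return cv2.remap(im,uv[...,0],uv[...,1],cv2.INTER_CUBIC),X,Y
E
python3 - <<'E'
from rect import *
out=[]
for n in('top','side'):
    im=cv2.imread(f'pics/{n}0.png'); r,X,Y=rect(n,im,(585,125.5),np.radians(-166.3),30)
    for v in range(-110,111,10):
        k=int((v+115)*2.3); cv2.line(r,(0,k),(12 if v%50 else 30,k),(0,0,255),1)
    for v in range(-80,81,10):
        k=int((v+85)*2.3); cv2.line(r,(k,0),(k,8 if v%50 else 20),(0,0,255),1)
    out.append(r)
cv2.imwrite('pics/rect.png',np.hstack(out)); print(out[0].shape)
E
```

```text
(529, 391, 3)
```

View pics/rect.png

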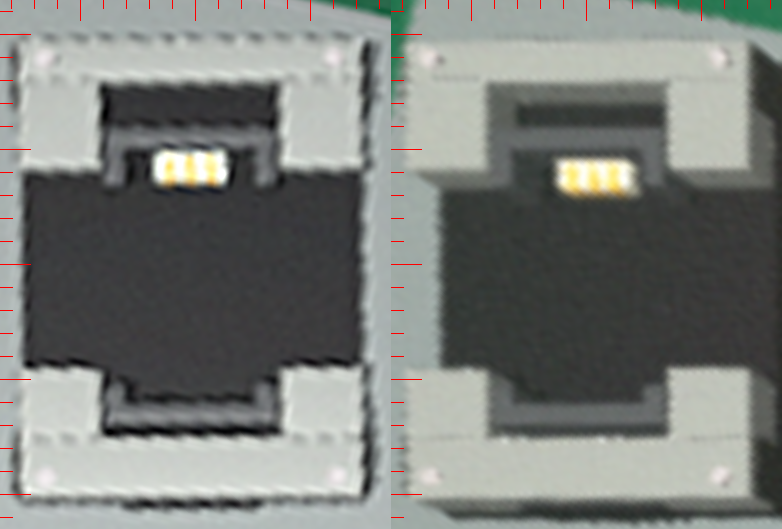

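The packs measure (433,228) → 102 mm, (390,288) → 114 mm and (475,285) → 90 mm. In the rectified pictures the bay's end walls are at rows 150 and 404, which is 110 mm apart. So the instrument on the mat is unit_a, its frame sits about +7.5 mm off, and it takes pack_102: the dark one at (433,228), shown in the crop, not a pink one. Next I'll refine the unit's yaw.

```bash
python3 - <<'E'
from rect import *
for n in('top','side'):
    im=cv2.imread(f'pics/{n}0.png'); r,X,Y=rect(n,im,(585,125.5),np.radians(-166.3),30,s=4)
    g=cv2.GaussianBlur(cv2.cvtColor(r,cv2.COLOR_BGR2GRAY),(0,0),2).astype(float)
    def edge(ax,lo,hi,a,b,sgn):
        G=np.gradient(g,axis=0 if ax=='x' else 1)*sgn; A,B=(X,Y) if ax=='x' else (Y,X)
        if ax=='y': G=G.T
        i=np.where((A>lo)&(A<hi))[0]; j=np.where((B>a)&(B<b))[0]
        pos=A[i][G[np.ix_(i,j)].argmax(0)]; m=np.abs(pos-np.median(pos))<2.5; k=np.polyfit(B[j][m],pos[m],1)
        return np.polyval(k,0).round(2),np.degrees(np.arctan(k[0])).round(2),m.mean().round(2)
    for nm,a in dict(negwall_in=('x',-56,-44,-15,15,-1),poswall_in=('x',55,67,-25,20,1),poswall_out=('x',65,74,-25,20,-1),poshouse_in=('x',70,80,-30,25,1),poshouse_out=('x',95,108,-60,60,-1),neghouse_in=('x',-84,-74,-30,25,-1),
       yl_block=('y',-46,-36,50,72,-1),yr_block=('y',30,42,50,72,1),yl2=('y',-46,-36,-75,-50,-1),yr2=('y',30,42,-75,-50,1),yhl=('y',-82,-70,-90,90,1),yhr=('y',66,78,-90,90,-1)).items(): print(n,nm,*edge(*a))
E
```

```text
top negwall_in -53.22 -0.28 1.0
top poswall_in 60.09 -0.4 0.99
top poswall_out 69.71 -0.25 1.0
top poshouse_in 74.28 -0.21 1.0
top poshouse_out 100.66 -0.23 1.0
top neghouse_in -79.62 -0.34 1.0
top yl_block -41.78 0.01 1.0
top yr_block 35.56 1.61 1.0
top yl2 -42.89 -0.96 1.0
top yr2 40.52 3.88 1.0
top yhl -76.31 0.26 0.5
top yhr 71.91 0.21 0.53
side negwall_in -50.86 -2.07 1.0
side poswall_in 60.18 0.09 1.0
side poswall_out 69.04 0.07 1.0
side poshouse_in 74.84 -0.28 1.0
side poshouse_out 101.37 -0.21 1.0
side neghouse_in -79.54 -0.92 1.0
side yl_block -44.64 0.94 1.0
side yr_block 35.01 0.48 1.0
side yl2 -44.03 0.11 1.0
side yr2 35.78 0.92 1.0
side yhl -78.58 0.31 0.83
side yhr 69.86 0.12 0.78
```

```bash
cat > go.py <<'E'
from h import *
from scipy.spatial.transform import Rotation as Ro
def tgt(yaw,tilt=0):  # tool x at yaw (deg), z down; tilt: about tool y (deg)
    a=np.radians(yaw); x=np.array([np.cos(a),np.sin(a),0]); z=np.array([0,0,-1.]); return Ro.from_matrix(np.c_[x,np.cross(z,x),z])*Ro.from_euler('y',tilt,degrees=True)
def delta(p,R):
    o=ctrl.get_obs(); R0=Ro.from_rotvec(o['orientation']); return R0.inv().apply(np.array(p)-o['ee_pos']).round(2),(R0.inv()*R).as_rotvec().round(4)
E
python3 -c "
from go import *
print(delta((631.1,-256.6,102),tgt(20.7)))"
python3 -m pendant '{"grip":[1,1,1,1,1,1,1,1,1,1,1,1],"linear":[[-28.4,-24.7,5],[-28.4,-24.7,5],[-28.4,-24.7,5],[-28.4,-24.7,5],[-28.4,-24.7,5],[-28.4,-24.7,5],[-28.4,-24.7,5],[-28.4,-24.7,5],[-28.4,-24.7,5],[-28.4,-24.7,5],[-28.4,-24.7,5],[-28.4,-24.7,5]],"angular":[[0,0,0],[0,0,0],[0,0,0],[0,0,0],[0,0,0],[0,0,0],[0,0,0],[0,0,0],[0,0,0],[0,0,0],[0,0,0],[0,0,0]]}'
```

```text
(array([-680.64, -593.95,  120.8 ]), array([-7.0000e-04,  1.6000e-03,  2.3495e+00]))
t: 1.1
ee_pos: [447.1, 154.5, 162.4]
orientation: [-0.671, -3.069, 0.0]
ft_force: [0.8, 0.3, -0.2]
width: 87.7
grasp_force: 0.0
```

```bash
python3 -m pendant '{"grip":[1,1,1,1,1,1,1,1,1,1,1,1],"linear":[[-28.4,-24.7,5],[-28.4,-24.7,5],[-28.4,-24.7,5],[-28.4,-24.7,5],[-28.4,-24.7,5],[-28.4,-24.7,5],[-28.4,-24.7,5],[-28.4,-24.7,5],[-28.4,-24.7,5],[-28.4,-24.7,5],[-28.4,-24.7,5],[-28.4,-24.7,5]],"angular":[[0,0,0],[0,0,0],[0,0,0],[0,0,0],[0,0,0],[0,0,0],[0,0,0],[0,0,0],[0,0,0],[0,0,0],[0,0,0],[0,0,0]]}'; python3 -c "
from go import *
print(delta((631.1,-256.6,102),tgt(20.7)))"
```

```text
t: 2.1
ee_pos: [632.8, -257.2, 101.9]
orientation: [-0.672, -3.068, -0.0]
ft_force: [0.5, 0.7, 1.2]
width: 88.0
grasp_force: 0.0
(array([ 1.81, -0.22, -0.08]), array([-1.1000e-03, -5.0000e-04,  2.3492e+00]))
```

```bash
python3 -m pendant '{"grip":[1,1,1,1,1,1,1,1,1,1,1,1],"linear":[[0,0,0],[0,0,0],[0,0,0],[0,0,0],[0,0,0],[0,0,0],[0,0,0],[0,0,0],[0,0,0],[0,0,0],[0,0,0],[0,0,0]],"angular":[[0,0,0.1175],[0,0,0.1175],[0,0,0.1175],[0,0,0.1175],[0,0,0.1175],[0,0,0.1175],[0,0,0.1175],[0,0,0.1175],[0,0,0.1175],[0,0,0.1175],[0,0,0.1175],[0,0,0.1175]]}'; python3 -m pendant '{"grip":[1,1,1,1,1,1,1,1,1],"linear":[[0,0,0],[0,0,0],[0,0,0],[0,0,0],[0,0,0],[0,0,0],[0,0,0],[0,0,0],[0,0,0]],"angular":[[0,0,0.1175],[0,0,0.1175],[0,0,0.1175],[0,0,0.1175],[0,0,0.1175],[0,0,0.1175],[0,0,0.1175],[0,0,0.1175],[0,0,0]]}'; python3 -c "
from go import *
print(delta((631.1,-256.6,4),tgt(20.7)),ctrl.get_obs()['qpos'].round(2))
snap('side','s1')
im=cv2.imread('pics/s1.png'); u,v=proj('side',[631,-256,30])[0].astype(int); cv2.imwrite('pics/s1c.png',cv2.resize(im[max(v-80,0):v+80,max(u-100,0):u+100],None,fx=4,fy=4)[:600])"
```

```text
t: 3.1
ee_pos: [632.4, -255.2, 102.2]
orientation: [-2.505, -1.894, 0.001]
ft_force: [-0.2, -1.1, -0.1]
width: 87.7
grasp_force: 0.0
t: 3.85
ee_pos: [632.5, -255.3, 102.2]
orientation: [-3.091, -0.557, 0.001]
ft_force: [0.4, 0.3, -0.3]
width: 87.6
grasp_force: 0.0
(array([-1.68,  0.83, 98.22]), array([-0.0006,  0.0006, -0.0047])) [-0.4   0.64  1.56  0.    0.93  0.81]
```

View pics/s1c.png

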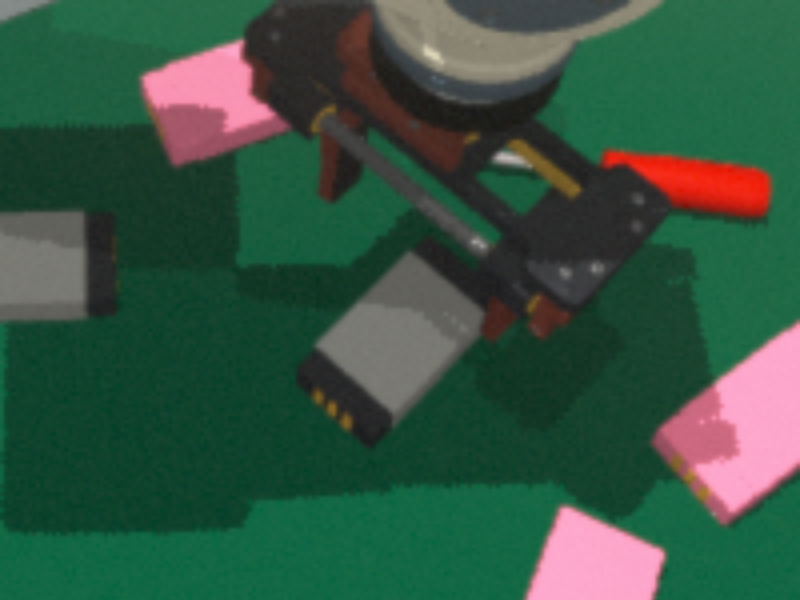

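The gripper stands square over pack_102 (crop about (395,340)), with a finger on either side. I'll descend and grasp.

```bash
python3 -m pendant '{"grip":[1,1,1,1,1,1,1,-1,-1,-1,-1,-1],"linear":[[-1.7,0.8,15],[0,0,20],[0,0,20],[0,0,20],[0,0,15],[0,0,8],[0,0,0],[0,0,0],[0,0,0],[0,0,0],[0,0,0],[0,0,0]],"angular":[[0,0,-0.005],[0,0,0],[0,0,0],[0,0,0],[0,0,0],[0,0,0],[0,0,0],[0,0,0],[0,0,0],[0,0,0],[0,0,0],[0,0,0]]}'; python3 -m pendant '{"grip":[-1,-1,-1],"linear":[[0,0,0],[0,0,0],[0,0,0]],"angular":[[0,0,0],[0,0,0],[0,0,0]]}'
```

```text
t: 4.9
ee_pos: [631.9, -257.0, 5.6]
orientation: [3.088, 0.572, 0.002]
ft_force: [0.7, -0.9, 0.7]
width: 58.1
grasp_force: 0.0
t: 5.15
ee_pos: [631.7, -256.8, 5.2]
orientation: [3.089, 0.571, 0.001]
ft_force: [-0.4, 0.9, 4.2]
width: 49.8
grasp_force: 30.0
```

```bash
python3 -m pendant '{"grip":[-1,-1,-1,-1,-1,-1],"linear":[[0,0,-10],[0,0,-20],[0,0,-30],[0,0,-30],[0,0,0],[0,0,0]],"angular":[[0,0,0],[0,0,0],[0,0,0],[0,0,0],[0,0,0.061],[0,0,0.061]]}'; python3 -c "
from go import *
print(delta((575.3,126.5,95),tgt(13.95)))"
```

```text
t: 5.65
ee_pos: [632.8, -257.3, 97.8]
orientation: [3.117, 0.378, 0.006]
ft_force: [-0.2, -0.9, -1.3]
width: 49.7
grasp_force: 30.0
(array([  35.78, -386.47,    1.91]), array([ 0.0027, -0.0035, -0.0023]))
```

```bash
python3 -m pendant '{"grip":[-1,-1,-1,-1,-1,-1,-1,-1,-1,-1,-1,-1],"linear":[[3,-32.2,0],[3,-32.2,0],[3,-32.2,0],[3,-32.2,0],[3,-32.2,0],[3,-32.2,0],[3,-32.2,0],[3,-32.2,0],[3,-32.2,0],[3,-32.2,0],[3,-32.2,0],[3,-32.2,0]],"angular":[[0,0,0],[0,0,0],[0,0,0],[0,0,0],[0,0,0],[0,0,0],[0,0,0],[0,0,0],[0,0,0],[0,0,0],[0,0,0],[0,0,0]]}'; python3 -m pendant '{"grip":[-1,-1],"linear":[[0,0,0],[0,0,0]],"angular":[[0,0,0],[0,0,0]]}'; cat > ov.py <<'E'
import sys
from go import *
from fit import corners
# overlay expected held pack from TCP pose onto crops of both cameras
tag=sys.argv[1]; o=ctrl.get_obs(); R=Ro.from_rotvec(o['orientation']); tip=float(sys.argv[2])
loc=np.array([[i*51,j*25,tip-k*20] for i in(-1,1) for j in(-1,1) for k in(0,1)]); P=R.apply(loc)+o['ee_pos']
out=[]
for n in('top','side'):
    im=ctrl.get_image(n)[:,:,::-1].copy(); cv2.imwrite(f'pics/{tag}_{n}_raw.png',im); q=proj(n,P); c=q.mean(0).astype(int); s=5
    w,h=38,58
    x0,y0=c[0]-w,c[1]-h; cr=cv2.resize(im[y0:y0+2*h,x0:x0+2*w],None,fx=s,fy=s,interpolation=cv2.INTER_CUBIC)
    k=((q-[x0,y0]+.5)*s).astype(int)
    for a in range(8):
        for b in range(a+1,8):
            if bin(a^b).count('1')==1: cv2.line(cr,tuple(int(t) for t in k[a]),tuple(int(t) for t in k[b]),(0,0,255),1)
    out.append(cr)
cv2.imwrite(f'pics/{tag}.png',np.hstack(out)); print(np.hstack(out).shape,o['ee_pos'].round(1),o['ft_force'].round(1))
E
python3 ov.py hov 5.2
```

```text
t: 6.65
ee_pos: [572.5, 128.4, 95.1]
orientation: [3.118, 0.382, -0.0]
ft_force: [0.5, 0.5, -2.1]
width: 49.9
grasp_force: 30.0
t: 6.82
ee_pos: [572.7, 128.4, 95.0]
orientation: [3.118, 0.387, 0.0]
ft_force: [1.0, -0.1, -0.1]
width: 49.6
grasp_force: 30.0
(580, 760, 3) [572.7 128.4  95. ] [ 1.  -0.1 -0.1]
```

View pics/hov.png

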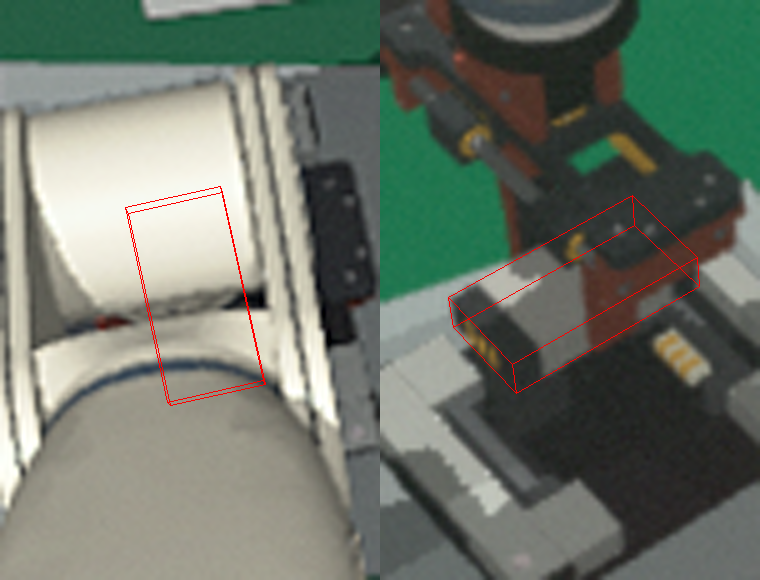

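```bash
python3 - <<'E'
from go import *
o=ctrl.get_obs(); R=Ro.from_rotvec(o['orientation'])
im=cv2.imread('pics/hov_side_raw.png'); g=cv2.GaussianBlur(im,(0,0),.7).astype(np.float32)
gm=np.sqrt(sum(cv2.Sobel(g[...,k],cv2.CV_32F,1,0)**2+cv2.Sobel(g[...,k],cv2.CV_32F,0,1)**2 for k in range(3)))
gm=np.minimum(gm,150)
def C(i,j,k): return np.array([i*51,j*25,5.2-k*20.])
seg=[(C(-1,-1,0),C(-1,1,0)),(C(-1,-1,1),C(-1,1,1)),(C(-1,-1,0),C(-1,-1,1)),(C(-1,1,0),C(-1,1,1))]
for j,k in((-1,1),(1,1),(1,0),(-1,0)):
    a=C(-1,j,k); seg.append((a,a+[28,0,0]))
def score(d):
    S=[]
    for a,b in seg:
        P=a+np.linspace(0.05,.95,30)[:,None]*(b-a); q=proj('side',R.apply(P)+o['ee_pos']+d).astype(np.float32)
        S.append(cv2.remap(gm,q[None,:,0],q[None,:,1],cv2.INTER_LINEAR).mean())
    return S
u=R.apply([[1,0,0],[0,1,0]])
res=[]
for a in np.arange(-5,5.1,.5):
  for b in np.arange(-5,5.1,.5):
    s=np.array(score(a*u[0]+b*u[1])); s=np.r_[s[:7]]; res.append((s.sum(),a,b))
res.sort(reverse=True); print(np.array(res[:8]).round(1)); print(np.round(score(0*u[0]),0),np.round(score(res[0][1]*u[0]+res[0][2]*u[1]),0))
E
```

```text
Traceback (most recent call last):
  File "h.py", line 6, in proj
    p=ctrl.camera_params(n); f=240/np.tan(np.radians(p['vfov'])/2)
ValueError: time passes only in moves, steps and waits
```

```bash
sed -i 's/p=ctrl.camera_params(n)/p=cam(n)/; 2a import functools\ncam=functools.lru_cache(None)(lambda n: ctrl.camera_params(n))' h.py; cat > al.py <<'E'
from go import *
def align(raw,o,tip,ks=7):
    R=Ro.from_rotvec(o['orientation'])
    im=cv2.imread(raw); g=cv2.GaussianBlur(im,(0,0),.7).astype(np.float32)
    gm=np.minimum(np.sqrt(sum(cv2.Sobel(g[...,k],cv2.CV_32F,1,0)**2+cv2.Sobel(g[...,k],cv2.CV_32F,0,1)**2 for k in range(3))),150)
    C=lambda i,j,k: np.array([i*51,j*25,tip-k*20.])
    seg=[(C(-1,-1,0),C(-1,1,0)),(C(-1,-1,1),C(-1,1,1)),(C(-1,-1,0),C(-1,-1,1)),(C(-1,1,0),C(-1,1,1))]
    for j,k in((-1,1),(1,1),(1,0),(-1,0)):
        a=C(-1,j,k); seg.append((a,a+[28,0,0]))
    def score(d):
        S=[]
        for a,b in seg:
            q=proj('side',R.apply(a+np.linspace(0.05,.95,30)[:,None]*(b-a))+o['ee_pos']+d).astype(np.float32)
            S.append(cv2.remap(gm,q[None,:,0],q[None,:,1],cv2.INTER_LINEAR).mean())
        return np.array(S)
    u=R.apply([[1,0,0],[0,1,0]])
    res=sorted(((score(a*u[0]+b*u[1]).sum(),a,b) for a in np.arange(-5,5.1,.5) for b in np.arange(-5,5.1,.5)),reverse=True)
    print(np.array(res[:6]).round(1)); print(score(0*u[0]).round(),score(res[0][1]*u[0]+res[0][2]*u[1]).round())
E
python3 -c "
from al import *
align('pics/hov_side_raw.png',ctrl.get_obs(),5.2)"
```

```text
[[ 8.179e+02  0.000e+00 -3.500e+00]
 [ 8.172e+02  0.000e+00 -3.000e+00]
 [ 8.170e+02 -5.000e-01 -3.000e+00]
 [ 8.167e+02 -5.000e-01 -3.500e+00]
 [ 8.156e+02 -5.000e-01 -2.500e+00]
 [ 8.156e+02 -1.000e+00 -3.000e+00]]
[104. 119. 150.  15. 142.  61.  83. 108.] [114. 129. 149.  19. 147.  66.  92. 102.]
```

```bash
cat > bay.py <<'E'
import sys
from go import *
YAW=13.95; C=np.array([575.8,124.9]); xh=-np.array([np.cos(np.radians(YAW)),np.sin(np.radians(YAW))]); yh=np.array([-xh[1],xh[0]])
TIP=5.2
def T(bx,bz,th,dy=0):
    t=np.radians(th); x=bx+51*np.cos(t)-TIP*np.sin(t); z=10+bz+51*np.sin(t)+TIP*np.cos(t)
    return np.r_[C+x*xh+dy*yh,z],tgt(YAW,-th)
def where():
    o=ctrl.get_obs(); R=Ro.from_rotvec(o['orientation']); th=np.degrees(np.arcsin(-R.as_matrix()[2,0]*-1))
    b=R.apply([51,0,TIP])+o['ee_pos']; d=b[:2]-C
    print('B x,y,z:',(d@xh).round(2),(d@yh).round(2),(b[2]-10).round(2),'tilt',th.round(2),'Fx',(o['ft_force'][:2]@xh).round(1),'Fy',(o['ft_force'][:2]@yh).round(1),'Fz',o['ft_force'][2].round(1),'t',o['t'],'w',o['width'].round(1))
if __name__=='__main__':
    where()
    for a in sys.argv[1:]: print(a,*delta(*T(*map(float,a.split(',')))))
E
python3 -m pendant '{"grip":[-1,-1,-1,-1],"linear":[[0,0,0],[0,0,0],[0,0,0],[0,0,0]],"angular":[[0,-0.105,0],[0,-0.105,0],[0,-0.105,0],[0,0,0]]}'; python3 bay.py -38,15,18 -38,2,18
```

```text
t: 7.25
ee_pos: [575.7, 125.8, 93.9]
orientation: [3.043, 0.37, -0.487]
ft_force: [0.4, -0.7, -1.6]
width: 50.0
grasp_force: 30.0Traceback (most recent call last):
  File "bay.py", line 13, in <module>
    where()
    ~~~~~^^
  File "bay.py", line 11, in where
    print('B x,y,z:',(d@xh).round(2),(d@yh).round(2),(b[2]-10).round(2),'tilt',th.round(2),'Fx',(o['ft_force'][:2]@xh).round(1),'Fy',(o['ft_force'][:2]@yh).round(1),'Fz',o['ft_force'][2].round(1),'t',o['t'],'w',o['width'].round(1))
                                                                                                                                                                                                                   ^^^^^^^^^^^^^^^^
AttributeError: 'float' object has no attribute 'round'
```

```bash
sed -i "s/o\['width'\].round(1)/round(float(o['width']),1)/" bay.py; python3 -m pendant '{"grip":[-1],"linear":[[0,0,0]],"angular":[[0,0,0]]}'; python3 bay.py -38,15,18 -38,2,18
```

```text
t: 7.33
ee_pos: [573.9, 125.8, 93.6]
orientation: [3.044, 0.37, -0.481]
ft_force: [-0.4, -0.5, -2.3]
width: 49.6
grasp_force: 30.0
B x,y,z: -45.29 -1.22 62.95 tilt -17.96 Fx 0.5 Fy 0.4 Fz -2.3 t 7.3333 w 49.6
-38,15,18 [ 7.86  1.3  47.82] [-0.0005 -0.0007 -0.0014]
-38,2,18 [11.87  1.3  60.19] [-0.0005 -0.0007 -0.0014]
```

```bash
python3 -m pendant '{"grip":[-1,-1,-1,-1,-1,-1],"linear":[[2,0.5,12],[2,0.5,12],[2,0.3,12],[2,0,12],[0,0,0],[0,0,0]],"angular":[[0,0,0],[0,0,0],[0,0,0],[0,0,0],[0,0,0],[0,0,0]]}'; python3 bay.py -38,4,18; python3 ov.py low 5.2; python3 -c "
from al import *
align('pics/low_side_raw.png',ctrl.get_obs(),5.2)"; python3 bay.py
```

```text
t: 7.83
ee_pos: [565.2, 123.7, 45.5]
orientation: [3.042, 0.373, -0.487]
ft_force: [-0.6, -1.0, -2.0]
width: 50.0
grasp_force: 30.0
B x,y,z: -36.28 -1.45 14.68 tilt -18.17 Fx 0.8 Fy 0.8 Fz -2.0 t 7.8333 w 50.0
-38,4,18 [4.95 1.42 9.76] [0.     0.003  0.0005]
(580, 760, 3) [565.2 123.7  45.5] [-0.6 -1.  -2. ]
[[ 8.423e+02 -1.500e+00  5.000e-01]
 [ 8.422e+02 -1.500e+00 -1.500e+00]
 [ 8.421e+02 -2.000e+00 -1.500e+00]
 [ 8.419e+02 -1.500e+00 -5.000e-01]
 [ 8.419e+02 -2.000e+00 -1.000e+00]
 [ 8.418e+02 -1.500e+00  0.000e+00]]
[117. 103. 150.  25. 133.  84. 104. 116.] [110. 121. 150.  26. 134.  84. 100. 118.]
B x,y,z: -37.73 -1.43 15.98 tilt -18.02 Fx -0.5 Fy 0.4 Fz -0.7 t 7.9333 w 49.7
```

View pics/low.png

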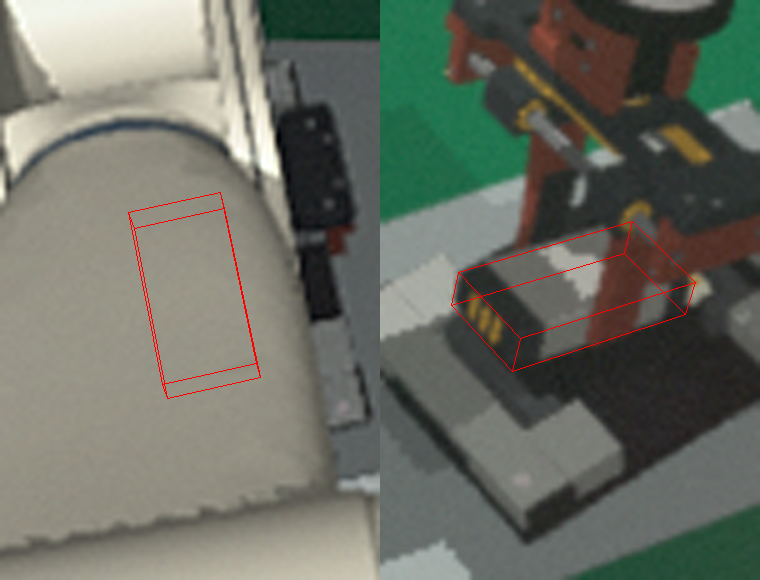

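Side view: the held pack sits tilted above the bay, far end low and just short of the contact (about (700,288)), with its near end centred over the guides (about (490,300)). I'll lower it to the floor gently.

```bash
python3 -m pendant '{"grip":[-1,-1,-1,-1,-1,-1],"linear":[[1.3,-0.1,4],[1.3,-0.1,4],[1.3,-0.2,4],[0,0,0],[0,0,0],[0,0,0]],"angular":[[0,0,0],[0,0,0],[0,0,0],[0,0,0],[0,0,0],[0,0,0]]}'; python3 bay.py -38,1.5,18,-1.8
```

```text
t: 8.43
ee_pos: [566.3, 124.3, 33.9]
orientation: [3.043, 0.373, -0.483]
ft_force: [0.8, -0.6, -1.3]
width: 49.7
grasp_force: 30.0
B x,y,z: -37.49 -1.75 3.16 tilt -18.05 Fx -0.6 Fy 0.7 Fz -1.3 t 8.4333 w 49.7
-38,1.5,18,-1.8 [ 1.   -0.07  1.47] [0.0002 0.0009 0.0004]
```

```bash
python3 -m pendant '{"grip":[-1,-1,-1,-1,-1,-1],"linear":[[0.5,0,1.4],[1.9,0,-0.6],[1.9,0,-0.6],[1.9,0,-0.6],[0,0,0],[0,0,0]],"angular":[[0,0,0],[0,0,0],[0,0,0],[0,0,0],[0,0,0],[0,0,0]]}'; python3 bay.py
```

```text
t: 8.93
ee_pos: [572.3, 125.8, 32.5]
orientation: [3.043, 0.373, -0.483]
ft_force: [-0.8, 0.9, -2.0]
width: 49.7
grasp_force: 30.0
B x,y,z: -43.73 -1.75 1.73 tilt -18.03 Fx 0.5 Fy -1.0 Fz -2.0 t 8.9333 w 49.7
```

```bash
python3 -m pendant '{"grip":[-1,-1,-1,-1],"linear":[[1.9,0,-0.6],[1.9,0,-0.6],[0,0,0],[0,0,0]],"angular":[[0,0,0],[0,0,0],[0,0,0],[0,0,0]]}'; python3 bay.py;  python3 -m pendant '{"grip":[-1,-1,-1,-1],"linear":[[1.9,0,-0.6],[0.95,0,-0.3],[0,0,0],[0,0,0]],"angular":[[0,0,0],[0,0,0],[0,0,0],[0,0,0]]}'; python3 bay.py
```

```text
t: 9.27
ee_pos: [575.4, 126.6, 32.3]
orientation: [3.042, 0.373, -0.485]
ft_force: [-2.3, -1.2, -0.7]
width: 49.6
grasp_force: 30.0
B x,y,z: -46.91 -1.76 1.46 tilt -18.12 Fx 2.6 Fy 0.6 Fz -0.7 t 9.2667 w 49.6
t: 9.6
ee_pos: [577.7, 127.2, 32.3]
orientation: [3.042, 0.373, -0.487]
ft_force: [-5.9, -2.0, 1.4]
width: 50.0
grasp_force: 30.0
B x,y,z: -49.23 -1.75 1.42 tilt -18.21 Fx 6.2 Fy 0.5 Fz 1.4 t 9.6 w 50.0
```

```bash
python3 -m pendant '{"grip":[-1,-1,-1,-1],"linear":[[1.6,0,-0.5],[1.6,0,-0.5],[0,0,0],[0,0,0]],"angular":[[0,0,0],[0,0,0],[0,0,0],[0,0,0]]}'; python3 bay.py -52.8,1.4,12,-1.8 -52.8,1.2,6,-1.8 -52.8,0.6,0,-1.8
```

```text
t: 9.93
ee_pos: [579.8, 127.7, 32.3]
orientation: [3.041, 0.373, -0.491]
ft_force: [-8.7, -3.0, 3.7]
width: 49.6
grasp_force: 30.0
B x,y,z: -51.35 -1.75 1.31 tilt -18.36 Fx 9.1 Fy 0.8 Fz 3.7 t 9.9333 w 49.6
-52.8,1.4,12,-1.8 [ 1.08 -0.07  5.14] [0.     0.111  0.0003]
-52.8,1.2,6,-1.8 [ 1.48 -0.07 10.69] [0.     0.2158 0.0003]
-52.8,0.6,0,-1.8 [ 2.55 -0.07 16.55] [0.000e+00 3.205e-01 3.000e-04]
```

```bash
python3 -m pendant '{"grip":[-1,-1,-1,-1,-1],"linear":[[0.6,0,1.7],[0.5,0,1.7],[0.4,0,1.7],[0,0,0],[0,0,0]],"angular":[[0,0.037,0],[0,0.037,0],[0,0.037,0],[0,0,0],[0,0,0]]}'; python3 bay.py -52.8,1.2,6,-1.8 -52.8,0.6,0,-1.8
```

```text
t: 10.35
ee_pos: [579.1, 127.5, 26.8]
orientation: [3.076, 0.377, -0.324]
ft_force: [-8.2, -2.4, 1.8]
width: 50.1
grasp_force: 30.0
B x,y,z: -52.58 -1.75 1.12 tilt -12.03 Fx 8.5 Fy 0.3 Fz 1.8 t 10.35 w 50.1
-52.8,1.2,6,-1.8 [-0.07 -0.06  5.26] [-0.      0.1052  0.0004]
-52.8,0.6,0,-1.8 [ 0.36 -0.06 11.21] [-1.000e-04  2.099e-01  4.000e-04]
```

```bash
python3 -m pendant '{"grip":[-1,-1,-1,-1,-1],"linear":[[0.2,0,1.75],[0,0,1.75],[0,0,1.75],[0,0,0],[0,0,0]],"angular":[[0,0.035,0],[0,0.035,0],[0,0.035,0],[0,0,0],[0,0,0]]}'; python3 bay.py -52.8,0.6,0,-1.8
```

```text
t: 10.77
ee_pos: [578.3, 127.4, 21.4]
orientation: [3.102, 0.38, -0.163]
ft_force: [-8.3, -2.3, 0.7]
width: 49.7
grasp_force: 30.0
B x,y,z: -53.21 -1.79 0.86 tilt -6.01 Fx 8.6 Fy 0.2 Fz 0.7 t 10.7667 w 49.7
-52.8,0.6,0,-1.8 [-0.64 -0.03  5.67] [-1.000e-04  1.049e-01  4.000e-04]
```

```bash
python3 -m pendant '{"grip":[-1,-1,-1,-1,-1],"linear":[[0,0,1.8],[0,0,1.8],[0,0,1.8],[0,0,0],[0,0,0]],"angular":[[0,0.035,0],[0,0.035,0],[0,0.035,0],[0,0,0],[0,0,0]]}'; python3 bay.py -52.2,0,0,-1.8
```

```text
t: 11.18
ee_pos: [577.9, 127.2, 15.6]
orientation: [-3.118, -0.382, 0.0]
ft_force: [-7.4, -2.6, -0.8]
width: 49.8
grasp_force: 30.0
B x,y,z: -53.55 -1.77 0.39 tilt -0.01 Fx 7.8 Fy 0.8 Fz -0.8 t 11.1833 w 49.8
-52.2,0,0,-1.8 [-1.35 -0.05  0.4 ] [-0.0002  0.0002  0.0003]
```

```bash
python3 -m pendant '{"grip":[-1,-1,-1,-1,-1],"linear":[[0,0,0.7],[-0.6,0,0.5],[-0.6,0,0],[0,0,0],[0,0,0]],"angular":[[0,0,0],[0,0,0],[0,0,0],[0,0,0],[0,0,0]]}'; python3 bay.py
```

```text
t: 11.6
ee_pos: [578.1, 127.3, 15.2]
orientation: [-3.118, -0.382, -0.003]
ft_force: [-8.1, -2.3, 5.3]
width: 49.6
grasp_force: 30.0
B x,y,z: -53.81 -1.81 0.14 tilt 0.11 Fx 8.4 Fy 0.3 Fz 5.3 t 11.6 w 49.6
```

```bash
python3 -m pendant '{"grip":[-1,-1,-1,-1,-1],"linear":[[-1,0,0],[-1,0,0],[0,0,0],[0,0,0],[0,0,0]],"angular":[[0,0,0],[0,0,0],[0,0,0],[0,0,0],[0,0,0]]}'; python3 bay.py
```

```text
t: 12.02
ee_pos: [576.7, 126.9, 15.2]
orientation: [-3.118, -0.382, -0.005]
ft_force: [-6.2, -0.6, 4.4]
width: 50.0
grasp_force: 30.0
B x,y,z: -52.34 -1.75 0.15 tilt 0.17 Fx 6.2 Fy -0.9 Fz 4.4 t 12.0167 w 50.0
```

```bash
python3 -m pendant '{"grip":[1,1,1,1,1,1,1,1,1,1],"linear":[[0,0,0],[0,0,0],[0,0,0],[0,0,0],[0,0,0],[0,0,-10],[0,0,-25],[0,0,-30],[0,0,-30],[0,0,0]],"angular":[[0,0,0],[0,0,0],[0,0,0],[0,0,0],[0,0,0],[0,0,0],[0,0,0],[0,0,0],[0,0,0],[0,0,0]]}'; python3 bay.py; python3 -c "
from go import *
im=snap('side','fin'); u,v=proj('side',[575,125,25])[0].astype(int); im=cv2.imread('pics/fin.png'); cv2.imwrite('pics/finc.png',cv2.resize(im[v-60:v+60,u-75:u+75],None,fx=5,fy=5,interpolation=cv2.INTER_CUBIC))"
```

```text
t: 12.85
ee_pos: [581.2, 127.9, 116.4]
orientation: [-3.117, -0.382, -0.024]
ft_force: [0.8, -0.3, 0.5]
width: 87.8
grasp_force: 0.0
B x,y,z: -57.02 -1.59 101.94 tilt 0.88 Fx -0.7 Fy 0.5 Fz 0.5 t 12.85 w 87.8
```

View pics/finc.png

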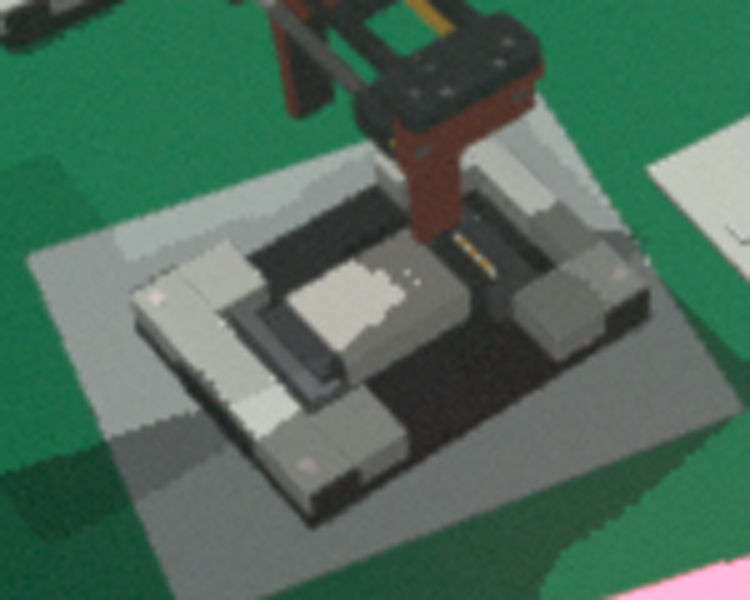

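The pack lies in the bay between the guides (crop about (380,300)), looking flat, with only a sliver of the brass contact still showing at (475,255). I'll press the +x end gently with shut fingers to seat it and check its height.

```bash
python3 -m pendant '{"grip":[-1,-1,-1,-1,-1,-1],"linear":[[0,0,0],[0,0,0],[0,0,0],[0,0,0],[0,0,0],[0,0,0]],"angular":[[0,0,0],[0,0,0],[0,0,0],[0,0,0],[0,0,0],[0,0,0]]}'; python3 -c "
from bay import *
print(delta(np.r_[C+29*xh-1.8*yh,36],tgt(YAW)))"
```

```text
t: 13.4
ee_pos: [577.1, 127.0, 109.4]
orientation: [-3.118, -0.382, -0.007]
ft_force: [0.9, 0.3, -0.1]
width: 50.9
grasp_force: 0.0
(array([-3.115e+01, -7.000e-02,  7.328e+01]), array([-0.    , -0.0047,  0.0003]))
```

```bash
python3 -m pendant '{"grip":[-1,-1,-1,-1,-1,-1,-1,-1,-1,-1,-1],"linear":[[-16,0,0],[-15,0,0],[0,0,20],[0,0,20],[0,0,20],[0,0,13],[0,0,0],[0,0,0],[0,0,0],[0,0,0],[0,0,0]],"angular":[[0,0,0],[0,0,0],[0,0,0],[0,0,0],[0,0,0],[0,0,0],[0,0,0],[0,0,0],[0,0,0],[0,0,0],[0,0,0]]}'; python3 -m pendant '{"grip":[-1,-1,-1,-1,-1],"linear":[[0,0,2],[0,0,2],[0,0,1],[0,0,0],[0,0,0]],"angular":[[0,0,0],[0,0,0],[0,0,0],[0,0,0],[0,0,0]]}'
```

```text
t: 14.32
ee_pos: [548.6, 119.9, 38.0]
orientation: [-3.117, -0.382, -0.012]
ft_force: [-0.8, -0.1, -0.9]
width: 0.3
grasp_force: 0.0
t: 14.73
ee_pos: [547.8, 119.7, 31.9]
orientation: [-3.118, -0.382, -0.009]
ft_force: [-1.1, -0.3, -0.3]
width: 0.5
grasp_force: 0.0
```

```bash
python3 -m pendant '{"grip":[-1,-1,-1,-1],"linear":[[0,0,1],[0,0,1],[0,0,0],[0,0,0]],"angular":[[0,0,0],[0,0,0],[0,0,0],[0,0,0]]}';python3 -m pendant '{"grip":[-1,-1,-1],"linear":[[0,0,1],[0,0,0],[0,0,0]],"angular":[[0,0,0],[0,0,0],[0,0,0]]}'
```

```text
t: 15.07
ee_pos: [548.0, 119.7, 30.4]
orientation: [-3.118, -0.382, -0.01]
ft_force: [-1.6, -0.8, 4.6]
width: 0.3
grasp_force: 2.7
t: 15.32
ee_pos: [548.1, 119.8, 30.3]
orientation: [-3.118, -0.382, -0.01]
ft_force: [-4.3, -0.0, 15.9]
width: 0.5
grasp_force: 7.8
```

The pack's top is firm at z = 30.3 mm, so it's flush. I'll retreat and take a last look from above.

```bash
python3 -m pendant '{"grip":[-1,-1,-1,-1,-1,-1,-1,-1,-1,-1,-1,-1],"linear":[[0,0,-8],[0,0,-25],[0,0,-30],[0,0,-30],[0,0,-30],[0,-35,-10],[0,-35,0],[0,-35,0],[0,-35,0],[0,-35,0],[0,-35,0],[0,-35,0]],"angular":[[0,0,0],[0,0,0],[0,0,0],[0,0,0],[0,0,0],[0,0,0],[0,0,0],[0,0,0],[0,0,0],[0,0,0],[0,0,0],[0,0,0]]}'; python3 -m pendant '{"grip":[-1,-1,-1,-1],"linear":[[0,0,0],[0,0,0],[0,0,0],[0,0,0]],"angular":[[0,0,0],[0,0,0],[0,0,0],[0,0,0]]}'; python3 - <<'E'
from rect import *
out=[]
for n in('top','side'):
    snap(n,n+'9'); r,X,Y=rect(n,cv2.imread(f'pics/{n}9.png'),(585,125.5),np.radians(-166.05),30)
    for v in range(-110,111,10):
        k=int((v+115)*2.3); cv2.line(r,(0,k),(12 if v%50 else 30,k),(0,0,255),1)
    out.append(r)
cv2.imwrite('pics/rect9.png',np.hstack(out))
E
```

```text
t: 16.32
ee_pos: [487.2, 358.9, 162.1]
orientation: [-3.118, -0.382, -0.01]
ft_force: [0.5, -0.2, 0.5]
width: 0.5
grasp_force: 0.0
t: 16.65
ee_pos: [488.1, 356.1, 161.8]
orientation: [-3.118, -0.38, -0.008]
ft_force: [0.5, 0.6, -0.2]
width: 0.5
grasp_force: 0.0
```

View pics/rect9.png

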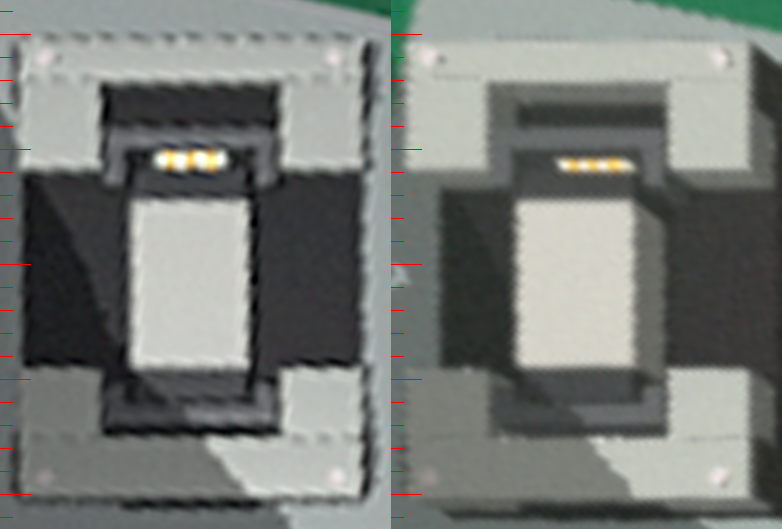

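Both rectified views show the pack flat and centred between the guides. Its near end is against the +x wall (about row 402) and the contact is pressed in (rows 150–168). I'll hand the job in.

```bash
python3 -c "
from workcell import ctrl
print(ctrl.close_job())"
```

```text
the job is handed in; nothing more can be done
None
```

pack_102 is fitted in unit_a on the mat, flat and flush against the +x wall and held by the spring contact. I handed the job in at about 17 s without touching the other packs or bystanders, and no result came back.

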